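Set the buffet condiments back on their own boards

ROBOT

A 7-joint arm with a two-finger parallel gripper is mounted at the origin on the work surface. World frame = base frame: x ahead of the robot, y to its left, z up, the work surface at z = 0. Lengths are in m, angles in rad, forces in N, time in s.
With the tool pointing down it reaches from about 0.425 to 0.925 m from the base axis. Payload 6.8 kg.
Tool frame: the origin (TCP) lies where the fingers leave the gripper's body, on its centre line; the fingertips stand 73 mm ahead of it and the grasp point (between the pads) lies 54 mm ahead of it; z points along the fingers, y is the line along which they close (so a half turn about z gives the same grasp; the last joint's range is limited). The gripper opens to 85 mm and grips with 20 to 120 N. Pads are 22 mm wide; open, the fingers measure 114 mm over their backs; the gripper's body (76 mm by 85 mm) begins 54 mm behind the grasp point. The pads swing forward as they close: fully open they stand 13 mm farther back than shut.
Start: joints at [1.004, 0.477, 0.022, 1.555, -0.011, 1.109, -0.083], TCP at [0.299, -0.605, 0.304] pointing down, gripper open.
Joint ranges: [-2.96, 2.96], [-0.34, 2.1], [-1.41, 1.46], [0.24, 2.44], [-1.37, 4.51], [0.17, 1.92], [-2.96, 2.96]. Speed limits (rad/s): [2.39, 2.39, 3.14, 3.14, 3.14, 3.14, 3.14].

INTERFACE

Orientations are given as a unit quaternion [x, y, z, w].
In Python, from station import * gives the robot as it stands. The module is installed in compiled form; this text tells all that it offers.
- The arm moves only by the tool drive_tool, never from a script. Its arguments are lists of equal length, an entry for each row: "offset": the shift along the tool's x, y, z in cm, a list of three; "roll": the turn about the tool's z in rad. In form: {"offset": [[x, y, z], ...], "roll": [roll, ...]}. A call has 1 to 12 rows; each row is the pose to reach, as a shift and turn from the pose commanded when the call began, along the tool's axes at that moment; what a row does not reach only later rows make up. A row lasts 1/10 s, in which the tool goes at most 50 mm and 8.59 degrees, less where a joint would pass 70% of its speed; a pose out of reach is approached as far as the arm can. A call with a gripper value outside its range is refused whole. "jaw" is the closure, from 0 (fully open) to 1 (shut), set as the call begins (left out, the last holds). The fingers move at their own pace and stop on an object; "squeeze" is the grip in N (left out, the last holds). Time passes only in rows, so rows that repeat a pose let the fingers close. It gives the time, the measured TCP pose, the force, the opening and the grip force at its end, in the units of the state.
- get_obs(): the state, without advancing time (a new reading comes with each control period).
- capture(name): name is "scene" or "side" or "wrist"; returns (picture, depth): 420x560x3 uint8, red, green, blue; 420x560 float32, m along the optical axis (not along the pixel's ray), 0 where there is no reading.
- calibration(name): a dict with "fx", "fy", "cx", "cy" (pixels), "k1" (the pictures are not rectified: a ray, as slopes to the right and down, at radius r is drawn at 1 + k1 r^2 times it, then the intrinsics apply), "cam_to_world" (4x4, takes a point from camera to world coordinates). Camera axes: x right, y down, z forward; pixel columns grow to the right and rows downward; lengths in m; the calibration is good to about 2 mm. A picture is of the moment at which its call begins: read the wrist's pose just before it. calibration takes no time and is no camera call; for the wrist camera it gives the pose at the moment of the call.
- hand_in(): hands the job in; it is judged then, once.
The state is a dict: "time": time; "joint_pos": joint angles; "joint_vel": joint speeds; "tau": joint torques, N m; "position": TCP position; "tool_rot": TCP orientation; "force": force on the tool from outside, world axes, zero at the start; "wrist_torque": the same for the moment, N m; "opening": finger opening in m; "grasp_force": force on a finger pad.
Only numpy, scipy, OpenCV 4.12 (cv2) and the standard library are available. Lean on these libraries where they do the work, as an engineer would, in place of code of your own. Each camera call takes 0.05 s, during which the arm holds its last target. There are 200 camera calls.

TASK

The three condiment pieces on the buffet stand on each other's boards: put the pepper mill in the middle of the round board, the cup of cocktail picks in the middle of the square board and the steel tin in the middle of the oblong board, one piece to a board. Park a piece on the empty black tray on the way, and let go of it there; no piece may be set on the tabletop, and the tray is empty again at the end. Keep the pieces upright, and leave the little red sign and the sauce ramekin where they are.

Things in the scene. Friction and masses are not known exactly. Their poses are not given: they have to be found in the camera images.
- mill: pepper mill, dark wood, 125 mm tall, turned (round). Origin: centre of its underside; z up along its axis. Foot 52 mm in diameter, waist 34 mm at 55 to 66 mm height, then a thin 47 mm collar at 76 mm; the head above it is a cylinder of 42 mm diameter from 82 to 110 mm height (a good grip at 97 mm), with a 12 mm steel nut on top. About 0.2 kg. Starts upright on the square board
- pick_cup: white ceramic cup full of wooden cocktail picks that are fixed in it. Cup 56 mm in diameter, 68 mm high, straight sided from 10 mm up; picks rise to 87 mm within 21 mm of the axis. Grip the outside at about 48 mm height. Origin: centre of its underside, z up. About 0.18 kg. Starts upright on the oblong board
- tin: square steel tin with a lid, body 50 x 50 mm up to 57 mm, closed lid 52 x 52 mm (fixed) from 57 to 69 mm, black 14 mm knob to 81 mm. x and y axes square to its sides; grip across two opposite sides at about 45 mm height. Origin: centre of its underside, z up. About 0.15 kg. Starts upright on the round board, turned anyhow
- round_board: fixed round wooden board, 110 mm in diameter, 30 mm thick, flat top. Origin: centre of its underside on the table (top 30 mm above). Home of the pepper mill
- square_board: fixed square wooden board, 100 x 100 mm, 20 mm thick, flat top. Origin: centre of its underside on the table. Home of the pick cup
- oblong_board: fixed oblong wooden board, 85 mm (its x) by 130 mm (its y), 20 mm thick, flat top with a dark band near each end. Origin: centre of its underside on the table. Home of the tin
- tray: fixed round black tray, empty at the start: floor 4 mm above the table, 122 mm across inside, a 10 mm high rim, 132 mm across. Origin: centre of its underside on the table. The parking place
- lemon_bowl: bystander: fixed white bowl of lemons, 120 mm across, 81 mm high. Origin: centre of its underside on the table (z = 0, as for the boards and the tray). A white tealight (36 mm across, 30 mm high), also fixed and not listed, stands among the boards too
- sign: bystander: loose little sign, a wooden round foot 30 mm in diameter, 34 mm high, with a red card 32 mm wide, 74 mm high in all. Origin: centre of its underside. Leave it where it is
- ramekin: bystander: loose white ramekin of sauce, 50 mm in diameter, 30 mm high. Origin: centre of its underside. Leave it where it is
There are look-alikes about, which are no part of the job. Leave any blue, orange or yellow look-alike of the tin alone.

How it is judged:
By the outcome, as a careful person would: the job done as asked, in the order asked, and still so for the second after the job is handed in, with the robot touching nothing.
It also fails if it takes over 115 s, if anything falls off the work surface, if the arm or the gripper's body presses on something with over 40 N, if the wrist force passes 120 N, or if a joint passes its speed limit or range.

## Working session

There is one attempt and no reset: what is moved stays moved. The work goes in short steps, Python scripts to look and compute and a tool call to move; the robot and the scene stay as the last step left them, time stands still between calls to the robot, and variables do not carry over. Pictures are saved under pics/ and viewed, at most 14 in all, crops included, and the job is handed in when it is done.

Besides the shell and the picture viewer there is one more tool, called after "Call:" in YAML: its name, and indented under it one key for each argument. drive_tool: Moves the arm, as the interface text tells. Its arguments: {"type":"object","properties":{"offset":{"type":"array"},"roll":{"type":"array"},"jaw":{"type":"number"},"squeeze":{"type":"number"}},"required":["offset","roll"]}

```bash
mkdir -p pics
cat > h.py <<'E'
from station import *
import numpy as np, cv2
def save(n,img): cv2.imwrite('pics/'+n,img[:,:,::-1])
def cloud(name):
    c=calibration(name); p,d=capture(name)
    v,u=np.mgrid[0:420,0:560].astype(float)
    K=np.array([[c['fx'],0,c['cx']],[0,c['fy'],c['cy']],[0,0,1]])
    s=cv2.undistortPoints(np.stack([u.ravel(),v.ravel()],1)[:,None],K,np.array([c['k1'],0,0,0.]))[:,0]
    z=d.ravel(); P=np.stack([s[:,0]*z,s[:,1]*z,z,np.ones_like(z)])
    W=(np.array(c['cam_to_world'])@P)[:3].T.reshape(420,560,3); W[d==0]=np.nan
    return p,W
E
python3 - <<'E'
from h import *
for n in('scene','side'):
    p,W=cloud(n); save(n+'0.png',p); np.save(n+'0.npy',W)
    print(n,calibration(n)['cam_to_world'])
o=get_obs();print(o['time'],o['position'],o['tool_rot'],o['opening'])
E
```

```text
scene [[-0.57871454  0.690808   -0.4334441   0.8509329 ]
 [ 0.81549708  0.49497833 -0.29993493  0.27810603]
 [ 0.00734799 -0.5270491  -0.84980307  0.77951151]
 [ 0.          0.          0.          1.        ]]
side [[ 0.86586908 -0.38482235  0.31965996  0.22973291]
 [-0.50026795 -0.66394722  0.55579318 -0.4202913 ]
 [-0.0016443  -0.64115977 -0.76740566  0.62547457]
 [ 0.          0.          0.          1.        ]]
0.1 [ 0.29875891 -0.60481925  0.30302155] [ 9.73802487e-01  2.27394000e-01 -2.40124466e-04 -7.92700400e-04] 0.08517192968348862
```

View pics/scene0.png

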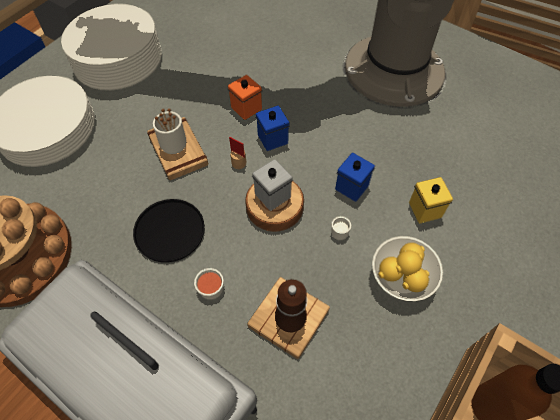

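View pics/side0.png

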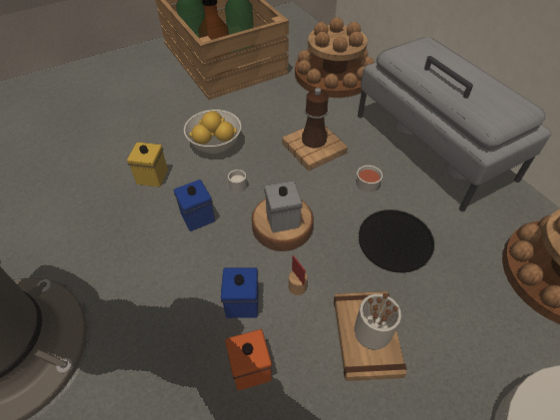

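The scene view shows the mill at (291,300) on the square board, the cup at (170,132) on the oblong board, the steel tin at (272,187) on the round board, and the tray at (169,231). The sign is at (237,153) and the ramekin at (209,283). The tin look-alikes are orange (245,98), blue (272,128) and (354,178), and yellow (431,200). Only the grey one on the round board fits.

```bash
cat > m.py <<'E'
from h import *
S=np.load('scene0.npy');T=np.load('side0.npy')
A=np.concatenate([S.reshape(-1,3),T.reshape(-1,3)]);A=A[np.isfinite(A).all(1)]
seeds=dict(mill=(291,285),cup=(170,118),tin=(272,172),tray=(169,231),sign=(237,160),ram=(209,283),tea=(341,225),bowl=(407,262),blueA=(272,112),blueB=(354,165),orange=(245,85),yellow=(431,188))
slab=dict(mill=[(.015,.024),(.09,.135)],cup=[(.017,.024),(.035,.085),(.082,.09)],tin=[(.026,.034),(.092,.102),(.05,.08)],tray=[(.006,.014)],sign=[(.005,.03)],ram=[(.015,.033)],tea=[(.02,.035)],bowl=[(.04,.09)])
for k,(u,v) in seeds.items():
    c=S[v,u];print(k,c.round(3),'R',np.hypot(c[0],c[1]).round(3))
    for lo,hi in slab.get(k,[(.055,.075)]):
        R=.085 if hi<.036 and k in('mill','cup','tin','tray') else .045
        if k=='bowl':R=.08
        q=A[(np.hypot(*(A[:,:2]-c[:2]).T)<R)&(A[:,2]>lo)&(A[:,2]<hi)]
        if len(q)<10: print('  few');continue
        pts=q[:,:2].astype(np.float32)
        (x,y),wh,a=cv2.minAreaRect(pts);(cx,cy),r=cv2.minEnclosingCircle(pts)
        print('  ',lo,hi,len(q),'z%.3f'%np.median(q[:,2]),'rect %.4f %.4f wh %.3f %.3f a %.1f'%(x,y,*wh,a),'circ %.4f %.4f r%.3f'%(cx,cy,r))
E
python3 m.py
```

```text
mill [0.63  0.139 0.133] R 0.645
   0.015 0.024 3404 z0.020 rect 0.6349 0.1395 wh 0.105 0.104 a 2.8 circ 0.6354 0.1406 r0.070
   0.09 0.135 1218 z0.125 rect 0.6364 0.1442 wh 0.050 0.047 a 47.3 circ 0.6361 0.1444 r0.026
cup [ 0.48  -0.242  0.106] R 0.538
   0.017 0.024 4272 z0.020 rect 0.4780 -0.2498 wh 0.135 0.088 a 62.8 circ 0.4781 -0.2504 r0.078
   0.035 0.085 1784 z0.064 rect 0.4802 -0.2544 wh 0.061 0.054 a 44.8 circ 0.4812 -0.2554 r0.031
   0.082 0.09 664 z0.088 rect 0.4799 -0.2554 wh 0.057 0.057 a 86.9 circ 0.4803 -0.2545 r0.031
tin [ 0.473 -0.01   0.112] R 0.473
   0.026 0.034 2562 z0.031 rect 0.4723 -0.0075 wh 0.113 0.108 a 34.1 circ 0.4718 -0.0068 r0.057
   0.092 0.102 1461 z0.099 rect 0.4690 -0.0139 wh 0.057 0.054 a 74.0 circ 0.4684 -0.0129 r0.037
   0.05 0.08 714 z0.066 rect 0.4692 -0.0137 wh 0.056 0.053 a 73.7 circ 0.4692 -0.0131 r0.036
tray [ 0.631 -0.132  0.005] R 0.645
   0.006 0.014 1721 z0.008 rect 0.6283 -0.1355 wh 0.133 0.131 a 31.1 circ 0.6275 -0.1347 r0.067
sign [ 0.444 -0.117  0.032] R 0.459
   0.005 0.03 243 z0.018 rect 0.4317 -0.1267 wh 0.034 0.029 a 53.4 circ 
[... 220 characters left out ...]
236 wh 0.038 0.035 a 50.2 circ 0.4469 0.1233 r0.020
bowl [0.469 0.258 0.076] R 0.535
   0.04 0.09 3515 z0.054 rect 0.4597 0.2602 wh 0.122 0.119 a 39.4 circ 0.4590 0.2602 r0.062
blueA [ 0.339 -0.109  0.081] R 0.356
   0.055 0.075 1766 z0.069 rect 0.3404 -0.1081 wh 0.057 0.055 a 60.5 circ 0.3394 -0.1079 r0.037
blueB [0.354 0.088 0.078] R 0.364
   0.055 0.075 1458 z0.069 rect 0.3481 0.0895 wh 0.056 0.056 a 88.9 circ 0.3474 0.0896 r0.038
orange [ 0.307 -0.201  0.075] R 0.367
   0.055 0.075 2062 z0.069 rect 0.3037 -0.2061 wh 0.056 0.055 a 76.0 circ 0.3038 -0.2061 r0.039
yellow [0.31  0.225 0.069] R 0.383
   0.055 0.075 1399 z0.069 rect 0.3097 0.2305 wh 0.059 0.054 a 50.6 circ 0.3097 0.2303 r0.038
```

```bash
cat >> h.py <<'E'
def go(x,y,z,head=None,show=True):
    "tool offset (cm) and roll to bring the grasp point to x,y,z with tool x at heading (deg)"
    o=get_obs(); q=o['tool_rot']; from scipy.spatial.transform import Rotation as R
    M=R.from_quat(q).as_matrix(); h=np.degrees(np.arctan2(M[1,0],M[0,0]))
    g=np.array([x,y,z+.054])-o['position']
    r=0 if head is None else -np.radians((head-h+180)%360-180)
    print('t %.1f head %.1f'%(o['time'],h),'tilt',M[:,2].round(3),'grasp',(o['position']-[0,0,.054]).round(4),'offset cm',(M.T@g*100).round(2),'roll %.3f'%r,'open %.4f F %.0f'%(o['opening'],o['grasp_force']),'force',np.round(o['force'],1),'j',np.round(o['joint_pos'],2))
E
python3 - <<'E'
from h import *
A=np.concatenate([np.load(f).reshape(-1,3) for f in('scene0.npy','side0.npy')]);A=A[np.isfinite(A).all(1)]
a=np.array([.299,-.605]);b=np.array([.469,-.0135]);d=(b-a)/np.linalg.norm(b-a);v=A[:,:2]-a;t=v@d;p=abs(v@[-d[1],d[0]])
m=(t>.08)&(t<.62)&(p<.09);print('max z on path',np.percentile(A[m,2],99.9))
go(.469,-.0135,.17,73.7)
E
```

```text
max z on path 0.11101723966612898
t 0.1 head 26.3 tilt [-0.001  0.001 -1.   ] grasp [ 0.2988 -0.6048  0.249 ] offset cm [ 41.45 -45.46   7.97] roll -0.828 open 0.0852 F 0 force [1.  0.7 0.1] j [ 1.    0.48  0.02  1.56 -0.01  1.11 -0.08]
```

Call:
drive_tool:
  offset:
    - [3.4,-3.8,0.6]
    - [6.8,-7.6,1.2]
    - [10.2,-11.4,2]
    - [13.6,-15.2,2.6]
    - [17,-19,3.2]
    - [20.4,-22.8,4]
    - [23.8,-26.5,4.6]
    - [27.2,-30,5.2]
    - [30.6,-33.7,6]
    - [34,-37.5,6.6]
    - [37.5,-41.2,7.2]
    - [41.4,-45.5,8]
  roll: [-0.07,-0.14,-0.21,-0.28,-0.35,-0.42,-0.49,-0.56,-0.63,-0.7,-0.77,-0.828]
  jaw: 0
  squeeze: 40

```text
time: 1.3
position: [0.4631, -0.0316, 0.2265]
tool_rot: [0.799, 0.601, 0.0, 0.0]
force: [0.7, -0.0, 0.3]
opening: 0.0853
grasp_force: 0.0
```

Call:
drive_tool:
  offset:
    - [0,0,0]
    - [0,0,0]
    - [0,0,0]
    - [0,0,0]
  roll: [0,0,0,0]

```text
time: 1.7
position: [0.4627, -0.035, 0.2266]
tool_rot: [0.801, 0.599, -0.0, 0.0]
force: [0.3, 0.3, 0.0]
opening: 0.0852
grasp_force: 0.0
```

Run:
```python
from h import *
go(.469,-.0135,.072,73.7)
p,W=cloud('wrist'); save('w1.png',p); np.save('w1.npy',W)
q=W.reshape(-1,3);q=q[np.isfinite(q).all(1)]
for lo,hi in((.026,.034),(.093,.102)):
    s=q[(q[:,2]>lo)&(q[:,2]<hi)&(np.hypot(q[:,0]-.47,q[:,1]+.01)<.07)][:,:2].astype(np.float32)
    if len(s)>10:print(len(s),cv2.minAreaRect(s),cv2.minEnclosingCircle(s))
```

```text
t 1.7 head 73.6 tilt [-0.    -0.001 -1.   ] grasp [ 0.4627 -0.035   0.1726] offset cm [ 2.25 -0.   10.06] roll -0.003 open 0.0852 F 0 force [0.3 0.3 0. ] j [ 0.31  0.26 -0.43  2.1   0.15  0.81 -0.49]
7664 ((0.47203147411346436, 0.000680483877658844), (0.09498053789138794, 0.10908416658639908), 70.82594299316406) ((0.46981745958328247, -0.006012484431266785), 0.05471811443567276)
6653 ((0.4669097661972046, -0.012462746351957321), (0.051499757915735245, 0.05214759707450867), 73.50001525878906) ((0.46709632873535156, -0.012313755229115486), 0.035103682428598404)
```

View pics/w1.png

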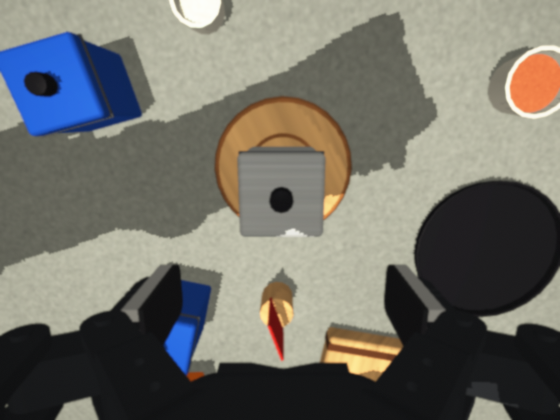

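The picture shows the grey steel tin with a black knob (281,198) on the round board. Blue look-alikes are at (70,85) and (190,320), and the sign is at (276,310). It's the right tin.

Call:
drive_tool:
  offset:
    - [2.3,-0.2,0]
    - [2.3,-0.2,0]
    - [2.3,-0.2,3]
    - [2.3,-0.2,6]
    - [2.3,-0.2,8]
    - [2.3,-0.2,9]
    - [2.3,-0.2,10]
    - [2.3,-0.2,10]
    - [2.3,-0.2,10]
  roll: [0,0,0,0,0,0,0,0,0]

```text
time: 2.65
position: [0.468, -0.0109, 0.1272]
tool_rot: [0.8, 0.6, 0.0, 0.0]
force: [-0.4, -0.5, 0.2]
opening: 0.0854
grasp_force: 0.0
```

Call:
drive_tool:
  offset:
    - [0,0,0]
    - [0,0,0]
    - [0,0,0]
    - [0,0,0]
    - [0,0,0]
    - [0,0,0]
    - [0,0,0]
    - [0,0,0]
    - [0,0,0]
    - [0,0,0]
  roll: [0,0,0,0,0,0,0,0,0,0]
  jaw: 1
  squeeze: 40

```text
time: 3.65
position: [0.4681, -0.0107, 0.1273]
tool_rot: [0.8, 0.6, 0.0, 0.0]
force: [-1.3, -0.8, 5.8]
opening: 0.0517
grasp_force: 40.7
```

Run:
```python
from h import *
go(.628,-.135,.072+.10,None)
```

```text
t 3.6 head 73.7 tilt [ 0.001 -0.    -1.   ] grasp [ 0.4681 -0.0107  0.0733] offset cm [-7.44 18.85 -9.85] roll 0.000 open 0.0517 F 41 force [-1.3 -0.8  5.8] j [ 0.21  0.44 -0.38  2.16  0.28  0.59 -0.66]
```

The opening of 51.7 mm suggests the pads are touching the 52 mm lid. I'll regrip 6 mm lower.

Call:
drive_tool:
  offset:
    - [0,0,0]
    - [0,0,0]
    - [0,0,0]
    - [0,0,0]
    - [0,0,0]
    - [0,0,0.3]
    - [0,0,0.6]
    - [0,0,0.6]
    - [0,0,0.6]
  roll: [0,0,0,0,0,0,0,0,0]
  jaw: 0.2

```text
time: 4.55
position: [0.4674, -0.0107, 0.1204]
tool_rot: [0.8, 0.6, -0.0, -0.0]
force: [0.0, -0.2, 0.1]
opening: 0.0684
grasp_force: 0.0
```

Call:
drive_tool:
  offset:
    - [0,0,0]
    - [0,0,0]
    - [0,0,0]
    - [0,0,0]
    - [0,0,0]
    - [0,0,0]
    - [0,0,0]
    - [0,0,0]
  roll: [0,0,0,0,0,0,0,0]
  jaw: 1
  squeeze: 40

```text
time: 5.35
position: [0.4678, -0.0108, 0.1208]
tool_rot: [0.8, 0.6, 0.0, 0.0]
force: [0.7, -0.6, 2.9]
opening: 0.0507
grasp_force: 31.1
```

Run:
```python
from h import *
go(.628,-.135,.072+.10,None)
p,W=cloud('wrist'); save('w2.png',p)
```

```text
t 5.3 head 73.7 tilt [ 0.001 -0.    -1.   ] grasp [ 0.4678 -0.0108  0.0668] offset cm [ -7.44  18.86 -10.51] roll 0.000 open 0.0507 F 31 force [ 0.7 -0.6  2.9] j [ 0.2   0.45 -0.37  2.16  0.29  0.58 -0.67]
```

View pics/w2.png

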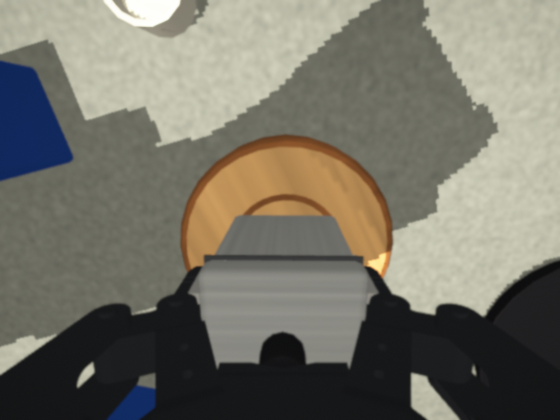

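The grip now sits on the body below the lid (the lid's front edge is at row 258). Next I lift the tin and carry it to the tray.

Call:
drive_tool:
  offset:
    - [0,0,-1]
    - [0,0,-3]
    - [0,0,-5]
    - [-0.4,1,-6]
    - [-1.6,4,-6]
    - [-2.8,7,-6]
    - [-4,10,-6]
    - [-5.2,13,-6]
    - [-6.4,16,-6]
    - [-7,18,-6]
    - [-7.4,18.9,-6]
    - [-7.4,18.9,-6]
  roll: [0,0,0,0,0,0,0,0,0,0,0,0]

```text
time: 6.6
position: [0.6284, -0.136, 0.1799]
tool_rot: [0.801, 0.599, -0.0, -0.0]
force: [-1.1, -0.0, -2.1]
opening: 0.0505
grasp_force: 34.4
```

Run:
```python
from h import *
go(.628,-.135,.0415,None)
```

```text
t 6.6 head 73.6 tilt [-0.001 -0.    -1.   ] grasp [ 0.6284 -0.136   0.1259] offset cm [ 0.09 -0.06  8.44] roll 0.000 open 0.0505 F 34 force [-1.1 -0.  -2.1] j [ 0.37  0.58 -0.35  1.72  0.24  0.88 -0.37]
```

Call:
drive_tool:
  offset:
    - [0,0,2.5]
    - [0,0,5]
    - [0,0,6.5]
    - [0,0,7.5]
    - [0,0,8]
    - [0,0,8.2]
    - [0,0,8.4]
    - [0,0,8.4]
    - [0,0,8.4]
    - [0,0,8.4]
  roll: [0,0,0,0,0,0,0,0,0,0]

```text
time: 7.6
position: [0.6285, -0.1348, 0.0971]
tool_rot: [0.8, 0.6, 0.0, 0.0]
force: [-0.1, 0.2, -1.5]
opening: 0.0506
grasp_force: 34.4
```

Call:
drive_tool:
  offset:
    - [0,0,0]
    - [0,0,0]
    - [0,0,0]
    - [0,0,0]
    - [0,0,0]
    - [0,0,0]
    - [0,0,-2]
    - [0,0,-5]
    - [0,0,-9]
    - [0,0,-13]
    - [0,0,-16]
    - [0,0,-16]
  roll: [0,0,0,0,0,0,0,0,0,0,0,0]
  jaw: 0

```text
time: 8.8
position: [0.6306, -0.1348, 0.262]
tool_rot: [0.8, 0.6, 0.003, 0.003]
force: [0.1, 0.3, 0.7]
opening: 0.0854
grasp_force: 0.0
```

Run:
```python
from h import *
p,W=cloud('wrist'); q=W.reshape(-1,3);q=q[np.isfinite(q).all(1)]
s=q[(q[:,2]>.066)&(q[:,2]<.08)&(np.hypot(q[:,0]-.628,q[:,1]+.135)<.06)]
print(np.median(s[:,2]),cv2.minAreaRect(s[:,:2].astype(np.float32)))
go(.636,.144,.19,100)
```

```text
0.07249900215490307 ((0.6277393102645874, -0.13660235702991486), (0.05255390703678131, 0.0521305650472641), 73.60646057128906)
t 8.8 head 73.7 tilt [ 0.005 -0.001 -1.   ] grasp [ 0.6294 -0.1348  0.2053] offset cm [26.95 -7.19  1.51] roll -0.459 open 0.0855 F 0 force [ 0.7 -0.6 -0.9] j [ 0.38  0.49 -0.37  1.66  0.2   1.02 -0.34]
```

Call:
drive_tool:
  offset:
    - [2.2,-0.6,0]
    - [5,-1.2,0]
    - [8,-2.1,0]
    - [11,-2.9,0]
    - [14,-3.7,0]
    - [17,-4.5,0]
    - [20,-5.3,0.5]
    - [23,-6.1,1]
    - [24.5,-6.6,1.2]
    - [24.5,-6.6,1.5]
    - [24.5,-6.6,1.5]
    - [24.5,-6.6,1.5]
  roll: [-0.06,-0.12,-0.18,-0.24,-0.3,-0.35,-0.4,-0.46,-0.46,-0.46,-0.46,-0.46]

```text
time: 10.05
position: [0.6338, 0.1165, 0.2412]
tool_rot: [0.643, 0.765, -0.001, 0.0]
force: [0.2, -0.2, -0.4]
opening: 0.0852
grasp_force: 0.0
```

Run:
```python
from h import *
go(.636,.144,.115,100)
p,W=cloud('wrist'); save('w3.png',p); q=W.reshape(-1,3);q=q[np.isfinite(q).all(1)]
for lo,hi,R in((.017,.024,.085),(.094,.104,.04),(.12,.134,.04),(.137,.15,.03)):
    s=q[(q[:,2]>lo)&(q[:,2]<hi)&(np.hypot(q[:,0]-.636,q[:,1]-.142)<R)][:,:2].astype(np.float32)
    if len(s)>10: print(lo,len(s),cv2.minAreaRect(s),cv2.minEnclosingCircle(s))
```

```text
t 10.1 head 99.9 tilt [-0.001 -0.002 -1.   ] grasp [0.6338 0.1165 0.1872] offset cm [2.68 0.7  7.22] roll -0.002 open 0.0852 F 0 force [ 0.2 -0.2 -0.4] j [ 0.09  0.54 -0.51  1.66  0.3   1.02 -0.35]
0.017 7554 ((0.6335171461105347, 0.1414186954498291), (0.10065817832946777, 0.09962708503007889), 2.568732976913452) ((0.6334395408630371, 0.1414889693260193), 0.0687875971198082)
0.094 464 ((0.6306340098381042, 0.1574634611606598), (0.04659354314208031, 0.02232474461197853), 21.168533325195312) ((0.6346648335456848, 0.14705431461334229), 0.023396773263812065)
0.12 2756 ((0.6350194811820984, 0.146133691072464), (0.04065229371190071, 0.04163127392530441), 12.370773315429688) ((0.6349959969520569, 0.14617814123630524), 0.02102077193558216)
0.137 449 ((0.6350728869438171, 0.1463249772787094), (0.01132501382380724, 0.011352687142789364), 7.395386219024658) ((0.6349772214889526, 0.14627793431282043), 0.0059761046431958675)
```

View pics/w3.png

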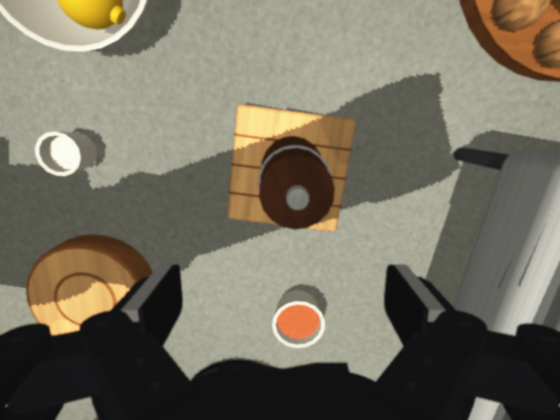

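The mill is at (297,180) on the square board, with the fingers straddling its line and nothing in the way.

Call:
drive_tool:
  offset:
    - [2.9,0.6,0]
    - [2.9,0.6,0]
    - [2.9,0.6,0.5]
    - [2.9,0.6,2.5]
    - [2.9,0.6,5]
    - [2.9,0.6,6.5]
    - [2.9,0.6,7.4]
    - [2.9,0.6,7.4]
    - [2.9,0.6,7.4]
  roll: [0,0,0,0,0,0,0,0,0]

```text
time: 11.0
position: [0.6348, 0.1485, 0.1683]
tool_rot: [0.642, 0.766, 0.0, 0.0]
force: [-0.5, 0.3, 0.2]
opening: 0.0854
grasp_force: 0.0
```

Call:
drive_tool:
  offset:
    - [0,0,0]
    - [0,0,0]
    - [0,0,0]
    - [0,0,0]
    - [0,0,0]
    - [0,0,0]
    - [0,0,0]
    - [0,0,0]
    - [0,0,0]
    - [0,0,0]
    - [0,0,0]
  roll: [0,0,0,0,0,0,0,0,0,0,0]
  jaw: 1
  squeeze: 45

```text
time: 12.1
position: [0.6352, 0.1489, 0.1686]
tool_rot: [0.642, 0.766, 0.001, 0.001]
force: [0.3, -0.3, 5.3]
opening: 0.0413
grasp_force: 45.7
```

Run:
```python
from h import *
go(.471,-.0065,.2,90)
```

```text
t 12.1 head 100.1 tilt [ 0.002  0.001 -1.   ] grasp [0.6352 0.1489 0.1146] offset cm [-12.42 -18.87  -8.58] roll 0.176 open 0.0413 F 46 force [ 0.3 -0.3  5.3] j [ 0.02  0.63 -0.48  1.7   0.36  0.9  -0.44]
```

Call:
drive_tool:
  offset:
    - [0,0,-1]
    - [0,0,-3]
    - [0,0,-5]
    - [-1,-1.5,-6]
    - [-2.8,-4.3,-6]
    - [-4.6,-7.1,-6]
    - [-6.4,-9.9,-6]
    - [-8.2,-12.7,-6]
    - [-10,-15.5,-6]
    - [-11.4,-17.7,-6]
    - [-12.2,-18.8,-6]
    - [-12.2,-18.8,-6]
  roll: [0,0,0,0,0,0,0,0,0,0,0,0]

```text
time: 13.3
position: [0.4694, -0.0059, 0.2275]
tool_rot: [0.643, 0.766, -0.001, -0.0]
force: [1.9, -0.3, -1.2]
opening: 0.0408
grasp_force: 45.3
```

Run:
```python
from h import *
go(.4705,-.004,.1256,None)
p,W=cloud('wrist'); save('w4.png',p); q=W.reshape(-1,3);q=q[np.isfinite(q).all(1)]
s=q[(q[:,2]>.026)&(q[:,2]<.034)&(np.hypot(q[:,0]-.47,q[:,1]+.007)<.065)]
# algebraic circle fit on the board edge pixels (outermost point per angle)
c=np.array([.471,-.0065]);v=s[:,:2]-c;a=np.digitize(np.arctan2(v[:,1],v[:,0]),np.linspace(-np.pi,np.pi,73));r=np.hypot(*v.T)
e=np.array([s[a==i][np.argmax(r[a==i]),:2] for i in set(a) if r[a==i].max()>.05])
A=np.c_[2*e,np.ones(len(e))];x=np.linalg.lstsq(A,(e**2).sum(1),rcond=None)[0];print(len(e),x[:2],np.sqrt(x[2]+x[0]**2+x[1]**2))
```

```text
t 13.3 head 100.0 tilt [-0.001 -0.001 -1.   ] grasp [ 0.4694 -0.0059  0.1735] offset cm [0.17 0.15 4.79] roll 0.000 open 0.0408 F 45 force [ 1.9 -0.3 -1.2] j [ 0.36  0.29 -0.55  2.08  0.2   0.83 -0.14]
55 [ 0.46964575 -0.00588365] 0.0542367431181535
```

Call:
drive_tool:
  offset:
    - [0.1,0.1,1.5]
    - [0.1,0.1,3]
    - [0.1,0.1,4]
    - [0.1,0.1,4.4]
    - [0.1,0.1,4.6]
    - [0.1,0.1,4.7]
    - [0.1,0.1,4.7]
    - [0.1,0.1,4.7]
    - [0.1,0.1,4.7]
  roll: [0,0,0,0,0,0,0,0,0]

```text
time: 14.25
position: [0.4716, -0.0034, 0.181]
tool_rot: [0.642, 0.766, 0.0, 0.0]
force: [0.6, 0.4, -1.7]
opening: 0.0407
grasp_force: 45.3
```

Run:
```python
from h import *
go(.470,-.0035,.1256,None)
```

```text
t 14.2 head 100.1 tilt [ 0.001 -0.    -1.   ] grasp [ 0.4716 -0.0034  0.127 ] offset cm [ 0.02 -0.16  0.14] roll 0.000 open 0.0407 F 45 force [ 0.6  0.4 -1.7] j [ 0.32  0.36 -0.52  2.11  0.27  0.73 -0.21]
```

Call:
drive_tool:
  offset:
    - [0,-0.1,0.1]
    - [0,-0.1,0.2]
    - [0,-0.1,0.2]
    - [0,-0.1,0.2]
  roll: [0,0,0,0]

```text
time: 14.65
position: [0.4704, -0.0035, 0.1786]
tool_rot: [0.642, 0.767, -0.0, 0.0]
force: [0.3, 0.6, -1.0]
opening: 0.0407
grasp_force: 45.3
```

Call:
drive_tool:
  offset:
    - [0,0,0]
    - [0,0,0]
    - [0,0,0]
    - [0,0,0]
    - [0,0,0]
    - [0,0,0]
    - [0,0,0]
    - [0,0,-2]
    - [0,0,-5]
    - [0,0,-8]
    - [0,0,-10]
    - [0,0,-10]
  roll: [0,0,0,0,0,0,0,0,0,0,0,0]
  jaw: 0

```text
time: 15.85
position: [0.4719, -0.0033, 0.2813]
tool_rot: [0.642, 0.766, 0.002, 0.002]
force: [-0.1, 0.9, -0.6]
opening: 0.0852
grasp_force: 0.0
```

Run:
```python
from h import *
p,W=cloud('wrist'); q=W.reshape(-1,3);q=q[np.isfinite(q).all(1)]
for lo,hi,R in((.13,.145,.04),(.147,.16,.03)):
    s=q[(q[:,2]>lo)&(q[:,2]<hi)&(np.hypot(q[:,0]-.471,q[:,1]+.0065)<R)][:,:2].astype(np.float32)
    if len(s)>10: print(len(s),cv2.minEnclosingCircle(s))
go(.480,-.2545,.15,62.8)
```

```text
2558 ((0.4701809287071228, -0.006005693692713976), 0.021110981702804565)
312 ((0.47169092297554016, -0.010349111631512642), 0.0029694687109440565)
t 15.9 head 100.1 tilt [ 0.003 -0.    -1.   ] grasp [ 0.4711 -0.0035  0.2257] offset cm [-24.86  -3.53   7.58] roll 0.650 open 0.0855 F 0 force [ 0.2 -0.  -0.6] j [ 0.39  0.22 -0.57  2.02  0.15  0.94 -0.09]
```

Call:
drive_tool:
  offset:
    - [-2,-0.4,0]
    - [-4.8,-0.9,0]
    - [-7.6,-1.4,0]
    - [-10.4,-1.9,0]
    - [-13.2,-2.4,1]
    - [-16,-2.9,2]
    - [-18.8,-3.4,3]
    - [-21.6,-3.9,4]
    - [-24.4,-4.4,5]
    - [-26.7,-4.8,6]
    - [-26.7,-4.8,6]
    - [-26.7,-4.8,6]
  roll: [0.06,0.12,0.19,0.26,0.33,0.4,0.47,0.54,0.6,0.65,0.65,0.65]

```text
time: 17.1
position: [0.4696, -0.2752, 0.2177]
tool_rot: [0.854, 0.521, -0.0, -0.001]
force: [0.1, 0.1, -0.2]
opening: 0.0857
grasp_force: 0.0
```

Run:
```python
from h import *
p,W=cloud('wrist'); save('w5.png',p); q=W.reshape(-1,3);q=q[np.isfinite(q).all(1)]
for lo,hi,R in((.017,.024,.085),(.083,.091,.045)):
    s=q[(q[:,2]>lo)&(q[:,2]<hi)&(np.hypot(q[:,0]-.479,q[:,1]+.2525)<R)][:,:2].astype(np.float32)
    print(lo,len(s),cv2.minAreaRect(s),cv2.minEnclosingCircle(s))
go(.480,-.2545,.065,None)
```

```text
0.017 10367 ((0.47547951340675354, -0.24899332225322723), (0.1299196183681488, 0.08545053750276566), 63.07540512084961) ((0.47566816210746765, -0.2489260733127594), 0.07560764998197556)
0.083 1888 ((0.47836175560951233, -0.2542983591556549), (0.05497639253735542, 0.055002082139253616), 73.91216278076172) ((0.4782631993293762, -0.2545357346534729), 0.027898404747247696)
t 17.1 head 62.9 tilt [-0.     0.001 -1.   ] grasp [ 0.47   -0.2743  0.1643] offset cm [ 2.21 -0.01  9.93] roll 0.000 open 0.0857 F 0 force [-0.6 -0.2 -0.6] j [ 0.65  0.38 -0.29  1.93  0.14  0.85 -0.19]
```

View pics/w5.png

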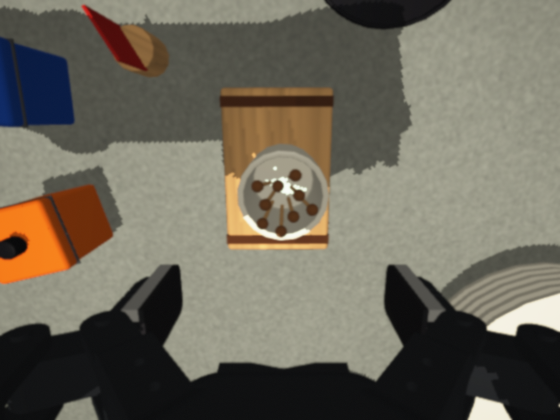

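The white cup of picks is at (283,193) on the oblong board. The sign, at (145,50), and the plates are clear of the fingers.

Call:
drive_tool:
  offset:
    - [2.1,-0.2,0]
    - [2.1,-0.2,0]
    - [2.1,-0.2,2]
    - [2.1,-0.2,5]
    - [2.1,-0.2,7]
    - [2.1,-0.2,9]
    - [2.1,-0.2,10]
    - [2.1,-0.2,10]
    - [2.1,-0.2,10]
  roll: [0,0,0,0,0,0,0,0,0]

```text
time: 18.05
position: [0.4782, -0.2552, 0.1193]
tool_rot: [0.853, 0.522, 0.0, 0.0]
force: [-0.6, -0.4, -0.2]
opening: 0.0852
grasp_force: 0.0
```

Call:
drive_tool:
  offset:
    - [0,0,0]
    - [0,0,0]
    - [0,0,0]
    - [0,0,0]
    - [0,0,0]
    - [0,0,0]
    - [0,0,0]
    - [0,0,0]
    - [0,0,0]
    - [0,0,0]
    - [0,0,0]
  roll: [0,0,0,0,0,0,0,0,0,0,0]
  jaw: 1
  squeeze: 45

```text
time: 19.15
position: [0.4785, -0.2555, 0.12]
tool_rot: [0.853, 0.521, 0.0, 0.001]
force: [-0.8, 1.6, 6.0]
opening: 0.0557
grasp_force: 46.8
```

Run:
```python
from h import *
go(.634,.141,.064,None)
go(.565,-.055,.2,None)
```

```text
t 19.1 head 62.8 tilt [ 0.002 -0.001 -1.   ] grasp [ 0.4785 -0.2555  0.066 ] offset cm [42.38 -4.26  0.18] roll 0.000 open 0.0557 F 47 force [-0.8  1.6  6. ] j [ 0.58  0.52 -0.26  2.    0.22  0.64 -0.29]
t 19.1 head 62.8 tilt [ 0.002 -0.001 -1.   ] grasp [ 0.4785 -0.2555  0.066 ] offset cm [ 21.79  -1.42 -13.41] roll 0.000 open 0.0557 F 47 force [-0.8  1.6  6. ] j [ 0.58  0.52 -0.26  2.    0.22  0.64 -0.29]
```

Call:
drive_tool:
  offset:
    - [0,0,-1]
    - [0,0,-3]
    - [0,0,-6]
    - [0,0,-9]
    - [1,-0.1,-11]
    - [4,-0.4,-11]
    - [7.5,-0.7,-11]
    - [11,-1.1,-11]
    - [14.5,-1.5,-11]
    - [18,-1.8,-11]
    - [21.5,-2.1,-11]
    - [25,-2.5,-11]
  roll: [0,0,0,0,0,0,0,0,0,0,0,0]

```text
time: 20.35
position: [0.5697, -0.0202, 0.2292]
tool_rot: [0.853, 0.521, -0.0, 0.0]
force: [0.9, -0.2, -2.8]
opening: 0.0557
grasp_force: 48.4
```

Call:
drive_tool:
  offset:
    - [3.5,-0.3,0]
    - [7,-0.7,0]
    - [10.5,-1,0]
    - [14,-1.4,0]
    - [16.3,-1.6,0]
    - [17.3,-1.7,1]
    - [17.3,-1.7,3]
    - [17.3,-1.7,5]
    - [17.3,-1.7,5]
    - [17.3,-1.7,5]
  roll: [0,0,0,0,0,0,0,0,0,0]

```text
time: 21.35
position: [0.6331, 0.1392, 0.1783]
tool_rot: [0.854, 0.521, -0.001, 0.0]
force: [0.6, -0.1, -2.5]
opening: 0.0556
grasp_force: 48.6
```

Run:
```python
from h import *
go(.634,.140,.066,None)
p,W=cloud('wrist');q=W.reshape(-1,3);q=q[np.isfinite(q).all(1)]
s=q[(q[:,2]>.017)&(q[:,2]<.024)&(np.hypot(q[:,0]-.634,q[:,1]-.141)<.085)][:,:2].astype(np.float32)
print(cv2.minAreaRect(s))
save('w6.png',p)
```

```text
t 21.4 head 62.8 tilt [-0.001 -0.001 -1.   ] grasp [0.6331 0.1392 0.1243] offset cm [0.12 0.05 5.83] roll 0.000 open 0.0556 F 49 force [ 0.6 -0.1 -2.5] j [-0.05  0.59 -0.37  1.7   0.26  0.89 -1.  ]
((0.6335415244102478, 0.14203792810440063), (0.10015029460191727, 0.09908726066350937), 2.3315653800964355)
```

View pics/w6.png

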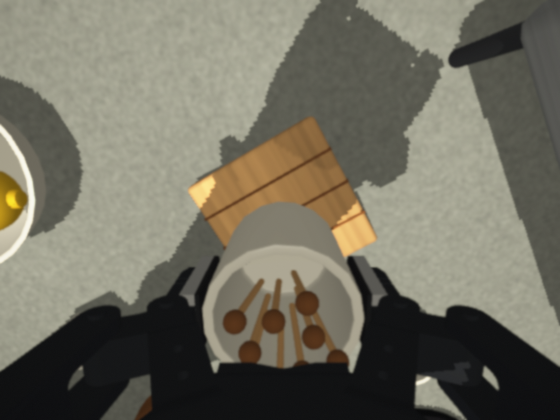

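The cup is held upright above the square board, whose back corner is at (310,118). I'll set it down.

Call:
drive_tool:
  offset:
    - [0,0,2]
    - [0,0,4]
    - [0,0,5]
    - [0,0,5.5]
    - [0,0,5.7]
    - [0,0,5.8]
    - [0,0,5.8]
    - [0,0,5.8]
    - [0,0,5.8]
  roll: [0,0,0,0,0,0,0,0,0]

```text
time: 22.3
position: [0.6337, 0.1404, 0.1211]
tool_rot: [0.853, 0.521, 0.0, 0.0]
force: [-0.1, 0.5, -2.3]
opening: 0.0557
grasp_force: 48.6
```

Run:
```python
from h import *
go(.634,.1405,.0655,None)
```

```text
t 22.3 head 62.8 tilt [ 0.001  0.    -1.   ] grasp [0.6337 0.1404 0.0671] offset cm [0.02 0.02 0.16] roll 0.000 open 0.0557 F 49 force [-0.1  0.5 -2.3] j [-0.07  0.67 -0.35  1.73  0.3   0.79 -1.03]
```

Call:
drive_tool:
  offset:
    - [0,0,0.1]
    - [0,0,0.1]
    - [0,0,0.1]
  roll: [0,0,0]

```text
time: 22.6
position: [0.6337, 0.1404, 0.1201]
tool_rot: [0.853, 0.521, 0.0, 0.0]
force: [-1.4, -0.6, 2.3]
opening: 0.056
grasp_force: 48.8
```

Call:
drive_tool:
  offset:
    - [0,0,0]
    - [0,0,0]
    - [0,0,0]
    - [0,0,0]
    - [0,0,0]
    - [0,0,0]
    - [0,0,-2]
    - [0,0,-5]
    - [0,0,-8]
    - [0,0,-11]
    - [0,0,-12]
    - [0,0,-12]
  roll: [0,0,0,0,0,0,0,0,0,0,0,0]
  jaw: 0

```text
time: 23.8
position: [0.6342, 0.1406, 0.2412]
tool_rot: [0.853, 0.521, 0.002, 0.001]
force: [0.1, -0.3, -0.0]
opening: 0.0856
grasp_force: 0.0
```

Run:
```python
from h import *
p,W=cloud('wrist');q=W.reshape(-1,3);q=q[np.isfinite(q).all(1)]
s=q[(q[:,2]>.083)&(q[:,2]<.091)&(np.hypot(q[:,0]-.634,q[:,1]-.141)<.045)][:,:2].astype(np.float32)
print(cv2.minEnclosingCircle(s))
go(.6277,-.1366,.13,73.6)
```

```text
((0.6329710483551025, 0.141731858253479), 0.028113752603530884)
t 23.9 head 62.8 tilt [ 0. -0. -1.] grasp [0.6334 0.1403 0.1855] offset cm [-24.89  12.13   5.55] roll -0.188 open 0.0852 F 0 force [-0.5 -0.1  0.2] j [-0.03  0.53 -0.39  1.66  0.23  1.   -0.97]
```

Call:
drive_tool:
  offset:
    - [-2,1,0]
    - [-4.6,2.2,0]
    - [-7.4,3.6,0]
    - [-10.2,5,0]
    - [-13,6.3,0]
    - [-15.8,7.7,1]
    - [-18.6,9,2]
    - [-21.4,10.4,3]
    - [-24,11.7,4]
    - [-24.9,12.1,5]
    - [-24.9,12.1,5.5]
    - [-24.9,12.1,5.5]
  roll: [0,-0.03,-0.06,-0.09,-0.12,-0.15,-0.188,-0.188,-0.188,-0.188,-0.188,-0.188]

```text
time: 25.05
position: [0.6268, -0.1344, 0.1829]
tool_rot: [0.8, 0.6, -0.001, -0.002]
force: [0.3, -0.0, -0.4]
opening: 0.0855
grasp_force: 0.0
```

Run:
```python
from h import *
go(.6277,-.1366,.041,73.6)
```

```text
t 25.1 head 73.7 tilt [-0.003  0.002 -1.   ] grasp [ 0.6268 -0.1344  0.1289] offset cm [-0.2   0.18  8.79] roll 0.002 open 0.0855 F 0 force [ 0.3 -0.  -0.4] j [ 0.38  0.58 -0.37  1.72  0.26  0.89 -0.38]
```

Call:
drive_tool:
  offset:
    - [-0.3,0.2,1]
    - [-0.3,0.2,3]
    - [-0.3,0.2,5.5]
    - [-0.3,0.2,7.5]
    - [-0.3,0.2,8.5]
    - [-0.3,0.2,8.8]
    - [-0.3,0.2,8.8]
    - [-0.3,0.2,8.8]
  roll: [0,0,0,0,0,0,0,0]

```text
time: 25.85
position: [0.6294, -0.1397, 0.0977]
tool_rot: [0.801, 0.599, 0.001, 0.001]
force: [0.2, 0.6, -0.5]
opening: 0.0856
grasp_force: 0.0
```

Call:
drive_tool:
  offset:
    - [0,0,0]
    - [0,0,0]
    - [0,0,0]
    - [0,0,0]
    - [0,0,0]
    - [0,0,0]
    - [0,0,0]
    - [0,0,0]
    - [0,0,0]
    - [0,0,0]
  roll: [0,0,0,0,0,0,0,0,0,0]
  jaw: 1
  squeeze: 40

```text
time: 26.85
position: [0.6288, -0.14, 0.0974]
tool_rot: [0.801, 0.599, 0.0, 0.0]
force: [-2.5, 0.5, 5.6]
opening: 0.051
grasp_force: 40.8
```

Run:
```python
from h import *
go(.4755,-.249,.057,63)
```

```text
t 26.9 head 73.6 tilt [ 0.001 -0.    -1.   ] grasp [ 0.6288 -0.14    0.0434] offset cm [-14.79 -11.63  -1.37] roll 0.185 open 0.0510 F 41 force [-2.5  0.5  5.6] j [ 0.36  0.69 -0.33  1.75  0.31  0.75 -0.42]
```

Call:
drive_tool:
  offset:
    - [0,0,-1]
    - [0,0,-3]
    - [0,0,-6]
    - [-1,-0.8,-7]
    - [-3.2,-2.5,-7]
    - [-5.6,-4.3,-7]
    - [-8,-6.2,-7]
    - [-10.4,-8.1,-7]
    - [-12.8,-9.9,-7]
    - [-14.4,-11.2,-7]
    - [-15.1,-11.7,-7]
    - [-15.1,-11.7,-7]
  roll: [0,0,0,0.03,0.06,0.09,0.12,0.15,0.185,0.185,0.185,0.185]

```text
time: 28.05
position: [0.4722, -0.2528, 0.1664]
tool_rot: [0.853, 0.521, -0.001, -0.0]
force: [-0.3, -0.1, -3.0]
opening: 0.051
grasp_force: 42.1
```

Run:
```python
from h import *
go(.4742,-.2516,.0595,63)
p,W=cloud('wrist');q=W.reshape(-1,3);q=q[np.isfinite(q).all(1)]
zt=np.nanmax(W[200:380,200:360,2]);print(zt)
s=q[(abs(q[:,2]-(.069+.004+get_obs()['position'][2]-.0974))<.004)&(np.hypot(q[:,0]-.475,q[:,1]+.25)<.05)][:,:2].astype(np.float32)
if len(s)>9:print(len(s),cv2.minAreaRect(s))
save('w7.png',p)
```

```text
t 28.1 head 62.8 tilt [-0.001 -0.    -1.   ] grasp [ 0.4722 -0.2528  0.1124] offset cm [0.2  0.13 5.29] roll -0.003 open 0.0510 F 42 force [-0.3 -0.1 -3. ] j [ 0.64  0.45 -0.33  1.99  0.21  0.74 -0.29]
0.18074586298699494
18029 ((0.47672680020332336, -0.24571192264556885), (0.04160789027810097, 0.09879464656114578), 62.8891716003418)
```

View pics/w7.png

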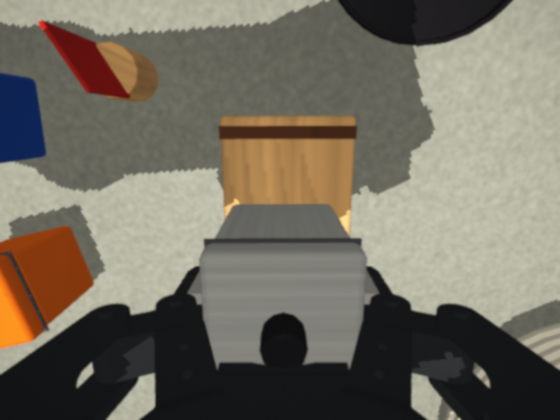

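The tin is upright and aligned with the oblong board, whose dark band is at (288,131). I'll lower it.

Call:
drive_tool:
  offset:
    - [0,0,2]
    - [0,0,3.5]
    - [0,0,4.5]
    - [0,0,4.9]
    - [0,0,5.1]
    - [0,0,5.2]
    - [0,0,5.2]
    - [0,0,5.2]
    - [0,0,5.2]
  roll: [0,0,0,0,0,0,0,0,0]

```text
time: 29.0
position: [0.4739, -0.2519, 0.115]
tool_rot: [0.853, 0.523, 0.0, 0.0]
force: [-0.6, -0.2, -2.6]
opening: 0.051
grasp_force: 42.1
```

Run:
```python
from h import *
go(.4742,-.2516,.0593,63)
```

```text
t 29.0 head 63.0 tilt [ 0.001 -0.    -1.   ] grasp [ 0.4739 -0.2519  0.061 ] offset cm [0.04 0.02 0.17] roll 0.000 open 0.0510 F 42 force [-0.6 -0.2 -2.6] j [ 0.61  0.53 -0.3   2.01  0.25  0.63 -0.33]
```

Call:
drive_tool:
  offset:
    - [0,0,0.1]
    - [0,0,0.15]
    - [0,0,0.15]
    - [0,0,0.15]
  roll: [0,0,0,0]

```text
time: 29.4
position: [0.4738, -0.2519, 0.1134]
tool_rot: [0.853, 0.523, 0.0, 0.0]
force: [-1.6, 0.2, 4.2]
opening: 0.0511
grasp_force: 42.0
```

Call:
drive_tool:
  offset:
    - [0,0,0]
    - [0,0,0]
    - [0,0,0]
    - [0,0,0]
    - [0,0,0]
    - [0,0,0]
    - [0,0,-2]
    - [0,0,-5]
    - [0,0,-9]
    - [0,0,-13]
    - [-3,0,-16]
    - [-6,0,-16]
  roll: [0,0,0,0,0,0,0,0,0,0,0,0]
  jaw: 0

```text
time: 30.6
position: [0.4487, -0.306, 0.2781]
tool_rot: [0.852, 0.524, 0.002, 0.004]
force: [0.5, -0.8, -0.6]
opening: 0.0853
grasp_force: 0.0
```

Run:
```python
from h import *
p,W=cloud('wrist');q=W.reshape(-1,3);q=q[np.isfinite(q).all(1)]
for lo,hi,R in((.017,.024,.085),(.083,.093,.045)):
    s=q[(q[:,2]>lo)&(q[:,2]<hi)&(np.hypot(q[:,0]-.4755,q[:,1]+.249)<R)][:,:2].astype(np.float32);print(cv2.minAreaRect(s))
p,W=cloud('scene');save('s9.png',p);q=W.reshape(-1,3);q=q[np.isfinite(q).all(1)]
for c,lo,hi in(((.6692,-.0006),.015,.033),((.4315,-.1268),.005,.03)):
    s=q[(q[:,2]>lo)&(q[:,2]<hi)&(np.hypot(*(q[:,:2]-c).T)<.045)][:,:2].astype(np.float32);print(cv2.minEnclosingCircle(s))
```

```text
((0.475966215133667, -0.2488195151090622), (0.12912997603416443, 0.08548368513584137), 62.715110778808594)
((0.47310635447502136, -0.24843847751617432), (0.052200932055711746, 0.05199001729488373), 62.86800765991211)
((0.671072781085968, 0.00032532631303183734), 0.024902252480387688)
((0.4333040714263916, -0.12497904896736145), 0.014933968894183636)
```

View pics/s9.png

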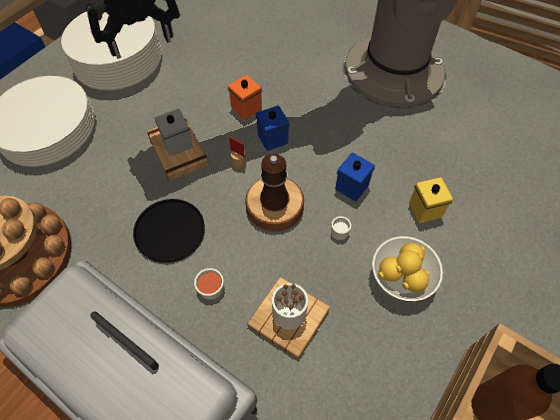

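The mill (274,180), cup (290,305) and tin (174,135) each stand in the middle of their boards. The tray is empty, and the sign and ramekin haven't moved.

```bash
python3 -c "
from station import *
print(hand_in())"
```

```text
the job is handed in; nothing more can be done
None
```

The job is done and handed in at about 31 s: mill on the round board, pick cup on the square board and tin on the oblong board, each measured within about 3 mm of the middle, with the tray empty and the sign and ramekin where they were.

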